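Index the painted panel one hole towards the mixing bowl

ROBOT

A 6-joint arm with a two-finger parallel gripper is mounted at the origin on the work surface. World frame = base frame: x ahead of the robot, y to its left, z up, the work surface at z = 0. Lengths are in m, angles in rad, forces in N, time in s.
With the tool pointing down it reaches from about 0.25 to 0.775 m from the base axis. Payload 4 kg.
Tool frame: the origin (TCP) lies at the very end of the fingers, on their centre line; the grasp point (between the pads) lies 19 mm behind it (robot.pinch_z is the distance from the TCP to the grasp point, in m); z points along the fingers, y is the line along which they close (so a half turn about z gives the same grasp; the last joint's range is limited). The gripper opens to 94 mm and grips with 3 to 60 N. Pads are 16 mm wide; open, the fingers measure 119 mm over their backs; the gripper's body (75 mm by 177 mm) begins 78 mm behind the grasp point.
Start: joints at [1.127, 0.087, 1.371, -0, 1.684, -0.103], TCP at [0.184, 0.518, 0.206] pointing down, gripper open.
Joint ranges: [-3.1, 3.1], [-0.76, 2.03], [0.27, 2.55], [-1.08, 4.22], [0.17, 2.65], [-2.57, 2.57]. Speed limits (rad/s): [2.79, 2.79, 3.14, 3.14, 3.14, 3.14].

INTERFACE

Orientations are given as [roll, pitch, yaw] about the fixed x, y, z axes, in that order (R = Rz(yaw) Ry(pitch) Rx(roll)).
In Python, from bench import robot gives the robot as it stands.
- The arm moves only by the tool arm_command, never from a script. Its argument "targets" is one flat list of numbers, 7 for each row, row after row: the turn, a rotation vector about the tool's x, y, z in degrees, then the shift along the tool's x, y, z in mm, then the closure, from -1 (fully open) to 1 (shut). In form: [ax, ay, az, x, y, z, hand, ax, ay, az, x, y, z, hand, ...]. A call has 1 to 20 rows; each row is the pose to reach, as a shift and turn from the pose commanded when the call began, along the tool's axes at that moment; what a row does not reach only later rows make up. A row lasts 1/10 s, in which the tool goes at most 50 mm and 8.59 degrees, less where a joint would pass 70% of its speed; a pose out of reach is approached as far as the arm can. A call with a gripper value outside its range is refused whole. The fingers move at their own pace and stop on an object; the grip force is fixed at half the most. Time passes only in rows, so rows that repeat a pose let the fingers close. It gives the time, the measured TCP pose, the force, the opening and the grip force at its end, in the units of the state.
- robot.get_obs(): the state, without advancing time (a new reading comes with each control period).
- robot.snapshot(name): name is "scene" or "top" or "wrist"; returns a dict with "color" (480x640x3 uint8, red, green, blue), "range_z" (480x640 float32, m along the optical axis (not along the pixel's ray), 0 where there is no reading), "fx", "fy", "cx", "cy" (pixels), "T" (4x4, takes a point from camera to world coordinates); the wrist camera has in their place "T_tool_cam" (4x4, takes a point from camera to tool coordinates, whose origin is the TCP and whose axes are the flange's). Camera axes: x right, y down, z forward; pixel columns grow to the right and rows downward; lengths in m; the calibration is good to about 2 mm. The wrist camera is an equidistant fisheye: a pixel r from the principal point sees the ray r / f radians off the axis. A picture is of the moment at which its call begins: read the wrist's pose just before it.
- robot.close_job(): hands the job in; it is judged then, once.
The state is a dict: "time": time; "joint_positions": joint angles; "qvel": joint speeds; "joint_torque": joint torques, N m; "tool_pos": TCP position; "ee_rot": TCP orientation; "wrist_force": force on the tool from outside, world axes, zero at the start; "wrist_torque": the same for the moment, N m; "width": finger opening in m; "finger_force": force on a finger pad.
Only numpy, scipy, OpenCV 4.12 (cv2) and the standard library are available. Lean on these libraries where they do the work, as an engineer would, in place of code of your own. Each camera call takes 0.05 s, during which the arm holds its last target. There are 200 camera calls.

TASK

The freshly painted panel on the swing arm has to come one hole nearer the mixing bowl. Hook a fingertip under the pull ring (no pinching, no hard wrenching), lift the spring pin out of its hole, swing the arm by the ring until the panel has moved exactly one hole towards the bowl, and let the pin drop fully into that hole. Then take the finger out of the ring; keep off the wet panel and leave everything else on the table standing where it is.

Things in the scene. Friction and masses are not known exactly. Their poses are not given: they have to be found in the camera images.
- stand: Fixed indexing stand: dark base plate 300 x 260 x 10 mm, column, curved index plate with five holes. Origin: on the table, under the vertical pivot axis of the swing arm. Its x axis points from the pivot to the side without the index plate, roughly away from the robot; z is up, y to the left.
- swing_arm (a joint): Angle of the arm about the pivot, rad, counter-clockwise from above positive; about 0 (middle hole) at the start, stops at +-0.86. The pin is on its end nearer the robot, the panel on its far end: they move to opposite sides. Locked by the pin with about 0.01 rad of play; with the pin out it turns easily (about 1 N at the pin) and stays where it is left.
- index_pin (a joint): Lift of the spring pin, m: 0 = fully down in a hole, 0.012 = tip just clear of the plate (it rests there if let go between holes), 0.035 = upper stop. Moves straight up; the spring pushes down with 4 N at 0, 7 N at 0.025. The pin is 12 mm thick with a round tip: let go within about 3 mm of a hole's middle it drops in by itself.
- pull_ring: Steel ring fixed on the pin's head, moves with it. Inner diameter 54 mm, bar 8 mm. Origin: ring's centre, 130 mm above the table, 104 mm from the pivot (pin down). z: the ring's axis, leaning 35 degrees from straight up, away from the pivot; a finger enters along -z, with 40 mm free room below the centre. x: in its plane, from its foot on the pin up to its top. y: level.
- plate_mid (a point): Top of the curved aluminium index plate at its middle hole, 62 mm above the table, 130 mm from the pivot. Five holes, each 12 mm deep and 15 mm wide, lie 0.40 rad (52 mm) apart on that radius, at swing_arm = -0.8, -0.4, 0, 0.4 and 0.8.
- pivot_hub (a point): Top of the arm's steel hub (radius 24 mm) on the pivot axis, 96 mm above the table. The arm is a grey bar 36 mm wide, 360 mm long, its top 79 mm above the table; a round dark guide for the pin (24 mm across, up to 103 mm) stands on it 130 mm from the pivot.
- panel: Painted cabinet panel with a raised frame, 170 x 130 x 20 mm, lying flat and fixed on the far end of the swing arm. Origin: middle of the lower edge nearest the pivot, 45 mm from it, 79 mm above the table. Its paint is wet: not to be touched.
- bowl: Wide round mixing bowl, open at the top, 150 mm across and 70 mm high, 0.3 to 0.6 m to the left or right of the stand. Origin: centre of its underside. If its y in the stand's frame is positive, swing_arm + (counter-clockwise) brings the panel nearer it; if negative, swing_arm -.
- brush_pot: Pot 72 mm across with brushes standing in it, 185 mm high in all, on the side of the stand opposite the bowl. Origin: centre of its underside. Bystander.
- jar_a: Paint jar, 60 mm across, 85 mm high, beside the stand. Origin: centre of its underside. Bystander.
- jar_b: Smaller paint jar, 52 mm across, 75 mm high, beside the stand. Origin: centre of its underside. Bystander.
- tape_roll: Roll of masking tape lying flat, 100 mm across, 24 mm high. Origin: centre of its underside. Bystander.
- sanding_block: Sanding block, 68 x 100 x 40 mm. Origin: centre of its underside. Bystander.
- flat_brush: Paint brush lying on the table between robot and stand, under 30 mm high. Origin on its underside. Bystander.
- drawer_knob: Drawer knob, 34 mm across and 34 mm high, standing close beside the stand. Origin: centre of its underside. Bystander.
There are look-alikes about, which are no part of the job. Of the things like the bowl, leave any that is green or purple; of the rest the larger one is meant.

How it is judged:
By the outcome, as a careful person would: the job done as asked, in the order asked, and still so for the second after the job is handed in, with the robot touching nothing.
It also fails if it takes over 42 s, if anything falls off the work surface, if the arm or the gripper's body presses on something with over 40 N, if the wrist force passes 120 N, or if a joint passes its speed limit or range.

## Working session

There is one attempt and no reset: what is moved stays moved. The work goes in short steps, Python scripts to look and compute and a tool call to move; the robot and the scene stay as the last step left them, time stands still between calls to the robot, and variables do not carry over. Pictures are saved under pics/ and viewed, at most 10 in all, crops included, and the job is handed in when it is done.

Besides the shell and the picture viewer there is one more tool, called as name(argument=value, ...) on one line, values as JSON. arm_command: Moves the arm, as the interface text tells. Its arguments: {"type":"object","properties":{"targets":{"type":"array"}},"required":["targets"]}

```bash
mkdir -p pics
cat > h.py <<'E'
import numpy as np,cv2
from bench import robot
from scipy.spatial.transform import Rotation as R
def cloud(s):
    z=s["range_z"];v,u=np.mgrid[:480,:640]
    P=np.stack([(u-s["cx"])/s["fx"]*z,(v-s["cy"])/s["fy"]*z,z],-1)
    W=P@s["T"][:3,:3].T+s["T"][:3,3]; W[z==0]=np.nan
    return W
E
python3 - <<'E'
from h import *
for n in("top","scene"):
    s=robot.snapshot(n);cv2.imwrite(f"pics/{n}0.png",s["color"][...,::-1]);np.save(f"{n}0.npy",cloud(s));np.save(f"{n}c.npy",s["color"])
    print(n,s["T"].round(3).tolist(),s["fx"])
print(robot.get_obs())
E
```

```text
top [[0.022, -0.978, 0.206, 0.241], [-1.0, -0.021, 0.009, 0.025], [-0.004, -0.206, -0.979, 1.565], [0.0, 0.0, 0.0, 1.0]] 515.9329620915887
scene [[0.845, 0.278, -0.456, 1.148], [0.534, -0.474, 0.7, -0.899], [-0.021, -0.835, -0.549, 0.831], [0.0, 0.0, 0.0, 1.0]] 562.1649596775064
{'time': 0.1, 'joint_positions': array([ 1.12689393e+00,  8.78672175e-02,  1.37206164e+00,  1.28763482e-05,
        1.68360619e+00, -1.03099847e-01]), 'qvel': array([ 0.00221081, -0.00051783, -0.00470689,  0.00348055,  0.00083415,
        0.00068944]), 'joint_torque': array([ 2.47243290e-03, -3.41249049e+01, -3.03303266e+01,  7.20272167e-02,
        3.02977581e-02, -9.84868643e-05]), 'tool_pos': array([0.18362531, 0.51792886, 0.20444986]), 'ee_rot': array([-3.13966189e+00, -2.12634957e-04,  2.80079134e+00]), 'wrist_force': array([ 0.20655898, -0.58307209,  0.68547044]), 'wrist_torque': array([-0.00295469, -0.07514999, -0.01349978]), 'finger_force': 0.0, 'width': 0.09405829055153173}
```

View pics/top0.png

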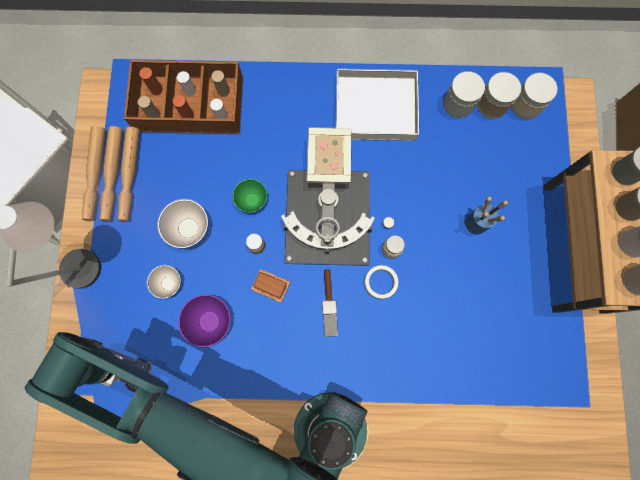

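View pics/scene0.png

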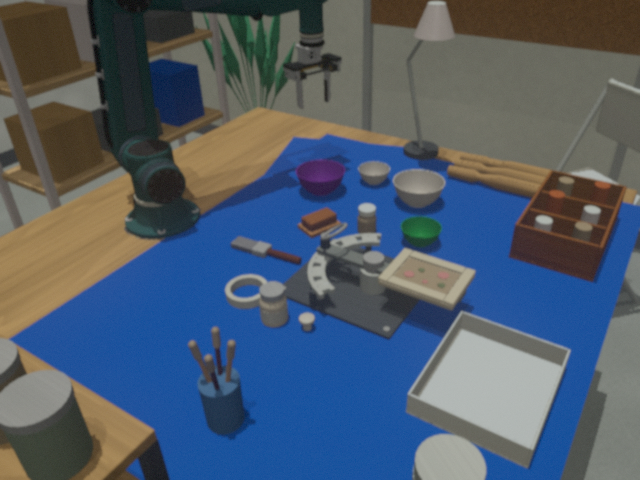

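The top view shows the meant bowl, the larger white one, at (183,224) to the left of the stand. The hub is at about (328,198), the ring at (327,229) and the panel at (330,155). The panel therefore goes left (swing +0.4), and the pin goes right.

Run:
```python
from h import *
W=np.load("top0.npy");c=np.load("topc.npy")
box=np.zeros((480,640),bool);box[120:270,270:390]=1
z=W[...,2]
# base plate rect: z ~0.01 dark
m=box&(abs(z-.010)<.006)&(c.max(-1)<110)&(c[...,2]<c[...,0].astype(int)+30)
p=W[m][:,:2].astype(np.float32);r=cv2.minAreaRect(p);print("base",len(p),r)
m=box&(abs(z-.096)<.005);m[:120]=0
for lo,hi in((.085,.093),(.093,.1),(.1,.108),(.108,.125),(.125,.14),(.14,.175)):
    m=box&(z>lo)&(z<hi);v,u=np.nonzero(m)
    if len(u):print(lo,len(u),W[m].mean(0).round(4),u.min(),u.max(),v.min(),v.max(),W[m].min(0).round(3),W[m].max(0).round(3))
m=box&(abs(z-.062)<.004)&(c.min(-1)>120);
q=W[m][:,:2]
from scipy.optimize import least_squares
print("bowl",W[224,183],W[210,183])
pm=box&(z>.09)&(z<.105);pm[190:]=0
print("panel",cv2.minAreaRect(W[pm][:,:2].astype(np.float32)))
im=cv2.resize(c[170:270,275:390,::-1],None,fx=6.5,fy=5.9*1.0,interpolation=cv2.INTER_CUBIC);cv2.imwrite("pics/crop.png",im)
```

```text
base 3261 ((0.6646034717559814, 0.02364213764667511), (0.40272271633148193, 0.30302053689956665), 9.969876289367676)
0.085 545 [0.7705 0.0143 0.0905] 307 389 129 250 [ 0.512 -0.16   0.085] [0.884 0.085 0.093]
0.093 1481 [0.7837 0.0206 0.0965] 307 351 128 243 [ 0.528 -0.045  0.093] [0.885 0.085 0.1  ]
0.1 573 [0.7858 0.0213 0.1023] 307 350 128 242 [ 0.529 -0.043  0.1  ] [0.883 0.085 0.108]
0.108 81 [0.5575 0.0199 0.1168] 311 345 143 241 [ 0.53  -0.027  0.108] [0.832 0.075 0.125]
0.125 55 [0.5629 0.0234 0.1323] 316 339 222 237 [ 0.539 -0.012  0.125] [0.58  0.054 0.14 ]
0.14 69 [0.5846 0.0205 0.1479] 317 339 217 227 [ 0.566 -0.012  0.14 ] [0.592 0.051 0.156]
bowl [0.59640383 0.46978988 0.00412699] [0.63496712 0.46617679 0.02885165]
panel ((0.7880885601043701, 0.02068755030632019), (0.129755437374115, 0.19480866193771362), 89.51553344726562)
```

View pics/crop.png

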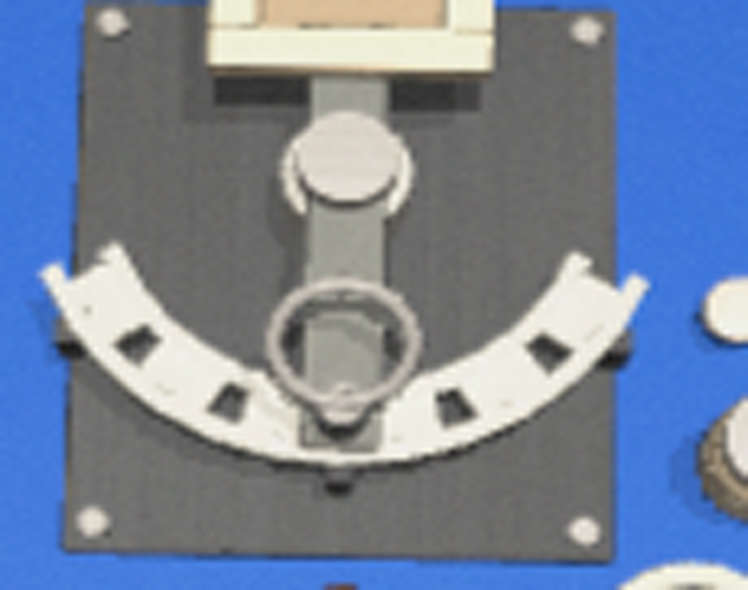

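The crop shows the ring over the pin guide: ring centre at about (343,345) and hub at (350,157). The ring leans up towards the pivot, and the next hole on the right is at (453,408). Next I fit the exact pose of the stand.

Run:
```python
from h import *
from scipy.optimize import least_squares
W=np.load("top0.npy");c=np.load("topc.npy").astype(int)
s=robot.snapshot("top");K=(s["fx"],s["fy"],s["cx"],s["cy"]);T=s["T"]
box=np.zeros((480,640),bool);box[205:250,300:360]=1
m=box&(W[...,2]>.118)&(W[...,2]<.17);P=W[m]
def model(p,P):
    a=p[3];d=np.array([np.cos(a),np.sin(a),0]) # stand x axis
    z=-d*np.sin(.611)+np.array([0,0,np.cos(.611)]);q=P-p[:3]
    h=q@z;rho=np.linalg.norm(q-np.outer(h,z),axis=1)
    return np.hypot(rho-.031,h)-.004
f=least_squares(model,[.563,.021,.13,0],args=(P,),loss="soft_l1",f_scale=.002,args_=None) if 0 else least_squares(lambda p:np.r_[model(p,P),(p[2]-.13)*3,p[3]*.5],[.563,.021,.13,0],loss="soft_l1",f_scale=.002)
print("ring",f.x.round(4),len(P),np.median(abs(model(f.x,P))))
def ray(u,v,z):
    d=T[:3,:3]@np.array([(u-K[2])/K[0],(v-K[3])/K[1],1]);o=T[:3,3];return (o+d*(z-o[2])/d[2]).round(4)
cr=lambda x,y,z:ray(275+x/6.504-.5+.0,170+y/5.9-.5,z)
print("hub",cr(350,157,.096))
for x,y in((84,8),(614,12),(612,562),(64,550)):print("corner",cr(x,y,.01))
for x,y in((140,343),(232,402),(455,406),(549,351)):print("hole",cr(x,y,.062))
for x,y in((208,73),(494,73)):print("panel near edge",cr(x,y,.079))
```

```text
ring [5.641e-01 2.080e-02 1.336e-01 5.000e-04] 160 0.0010799171461549977
hub [0.6692 0.02   0.096 ]
corner [0.7745 0.1508 0.01  ]
corner [ 0.7776 -0.107   0.01  ]
corner [ 0.48  -0.107  0.01 ]
corner [0.4807 0.1496 0.01  ]
hole [0.5793 0.1145 0.062 ]
hole [0.5497 0.0714 0.062 ]
hole [ 0.5499 -0.0306  0.062 ]
hole [ 0.5792 -0.0734  0.062 ]
panel near edge [0.7173 0.0865 0.079 ]
panel near edge [ 0.7201 -0.0458  0.079 ]
```

arm_command(targets=[0,0,0,0,0,-50,0.5,0,0,0,0,0,-100,1,0,0,0,0,-50,-130,1,0,0,0,0,-100,-130,1])

```text
time: 0.55
tool_pos: [0.1535, 0.4319, 0.338]
ee_rot: [3.137, 0.001, 2.801]
wrist_force: [0.3, 0.0, 1.0]
width: 0.0659
finger_force: 0.0
```

```bash
cat >> h.py <<'E'
def cur():
    o=robot.get_obs();return np.array(o["tool_pos"]),R.from_euler("xyz",o["ee_rot"]),o
def orient(tilt,az,yaz=None):
    # tool z: tilt from down (deg) towards azimuth az; tool y level
    t,a=np.radians([tilt,az]);z=np.array([np.sin(t)*np.cos(a),np.sin(t)*np.sin(a),-np.cos(t)])
    y=np.array([-np.sin(a),np.cos(a),0]);return R.from_matrix(np.c_[np.cross(y,z),y,z])
def rel(pos,Rt):
    p,r,o=cur();return np.degrees((r.inv()*Rt).as_rotvec()).round(1),(r.inv().apply(np.array(pos)-p)*1000).round(1)
E
python3 - <<'E'
from h import *
C=np.array([.564,.0208,.132]);a=np.array([-.574,0,.819])
print(rel(C+.08*a,orient(35,0)),robot.get_obs()["joint_positions"])
E
```

```text
(array([ -5.7, -34.6, -19. ]), array([-480.9, -266.3,  139.5])) [ 1.10559714e+00 -1.09030426e-01  1.30409180e+00 -2.06974973e-05
  1.94142887e+00 -1.24581188e-01]
```

arm_command(targets=[-1,-4,-2,-40,-22,0,1,-1,-8,-4,-80,-44,0,1,-2,-12,-6,-120,-66,0,1,-3,-16,-8,-160,-88,0,1,-3,-20,-10,-200,-110,0,1,-4,-24,-13,-240,-133,0,1,-5,-28,-16,-280,-155,10,1,-5.7,-34.6,-19,-320,-177,20,1,-5.7,-34.6,-19,-360,-200,40,1,-5.7,-34.6,-19,-400,-222,60,1,-5.7,-34.6,-19,-440,-244,90,1,-5.7,-34.6,-19,-481,-266,120,1,-5.7,-34.6,-19,-481,-266,139,1,-5.7,-34.6,-19,-481,-266,139,1,-5.7,-34.6,-19,-481,-266,139,1,-5.7,-34.6,-19,-481,-266,139,1,-5.7,-34.6,-19,-481,-266,139,1])

```text
time: 2.25
tool_pos: [0.5179, 0.0206, 0.1987]
ee_rot: [-3.136, 0.613, -3.136]
wrist_force: [0.4, 0.9, -0.4]
width: 0.0002
finger_force: 0.0
```

Run:
```python
from h import *
p,r,o=cur();print(p,o["joint_positions"].round(3),o["wrist_force"],r.as_matrix()[:,2])
s=robot.snapshot("wrist");print(s["T_tool_cam"].round(3).tolist(),s["fx"],s["cx"],s["cy"])
cv2.imwrite("pics/w1.png",s["color"][...,::-1])
# planar kinematics fit: h,L1,L2,L3
D=[([1.127,.0879,1.372,1.684],.5495,.2045)]
from scipy.optimize import least_squares
j=o["joint_positions"];D.append((j[[0,1,2,4]],np.hypot(*p[:2]),p[2]));D.append(([1.1056,-.109,1.3041,1.9414],np.hypot(.1535,.4319),.338))
print(r.as_matrix().round(3).tolist(),D)
def f(x):
    e=[]
    for q,rr,z in D:
        t1=q[1];t2=q[1]+q[2];t3=t2+q[3]
        e+= [x[1]*np.sin(t1)+x[2]*np.sin(t2)+x[3]*np.sin(t3)-rr, x[0]+x[1]*np.cos(t1)+x[2]*np.cos(t2)+x[3]*np.cos(t3)-z]
    return e
g=least_squares(f,[.35,.4,.4,.3]);print(g.x,np.abs(g.fun).max())
```

```text
[0.51788608 0.02060027 0.19866712] [-0.112 -0.444  1.959  0.072  1.017 -1.705] [ 0.38362659  0.8788834  -0.42016071] [ 0.5755456  -0.00269042 -0.81776526]
[[0.001, -0.97, -0.243, 0.07], [1.0, 0.001, 0.0, -0.001], [-0.0, -0.243, 0.97, -0.18], [0.0, 0.0, 0.0, 1.0]] 371.64829954431775 318.78295217789804 238.07530559585587
[[-0.818, -0.002, 0.576], [-0.005, 1.0, -0.003], [-0.576, -0.005, -0.818]] [([1.127, 0.0879, 1.372, 1.684], 0.5495, 0.2045), (array([-0.11156495, -0.44414056,  1.95906755,  1.01724693]), np.float64(0.518295630196642), np.float64(0.19866711531538853)), ([1.1056, -0.109, 1.3041, 1.9414], np.float64(0.45836651273844164), 0.338)]
[0.06594969 0.31719639 0.52489547 0.23205416] 0.007265004399209407
```

View pics/w1.png

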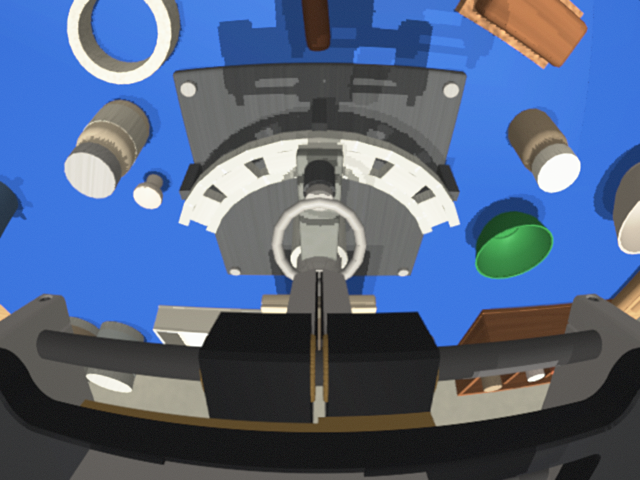

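The wrist view shows the shut fingers lined up with the ring at about (318,242), with nothing in the way. I insert along the ring axis, then tilt the fingers flatter about the ring centre.

arm_command(targets=[0,0,0,0,0,20,1,0,0,0,0,0,40,1,0,0,0,0,0,60,1,0,0,0,0,0,75,1,0,0,0,0,0,90,1,0,0,0,0,0,105,1,0,-5,0,-2,0,107,1,0,-10,0,-5,0,108,1,0,-15,0,-8,0,111,1,0,-20,0,-12,0,113,1,0,-25,0,-16,0,114,1,0,-30,0,-20,0,115,1,0,-30,0,-20,0,115,1,0,-30,0,-20,0,115,1])

```text
time: 3.7
tool_pos: [0.5886, 0.0185, 0.1336]
ee_rot: [3.137, 1.094, -3.141]
wrist_force: [-2.3, -1.5, -6.2]
width: 0.0008
finger_force: 3.0
```

Run:
```python
from h import *
p,r,o=cur();d=r.as_matrix()[:,2];print(p,o["joint_positions"].round(3),o["wrist_force"],o["wrist_torque"],d,np.degrees(np.arccos(-d[2])))
s=robot.snapshot("scene");cv2.imwrite("pics/s2.png",cv2.resize(s["color"][150:350,240:480,::-1],None,fx=3,fy=3))
```

```text
[0.58856364 0.01849285 0.13360039] [-0.146 -0.352  2.304  0.933  0.168 -2.565] [-2.3381079  -1.4511187  -6.23042088] [-0.0059896   1.57747044 -0.18686106] [ 0.88825037  0.00548795 -0.45932686] 62.65632044102747
```

View pics/s2.png

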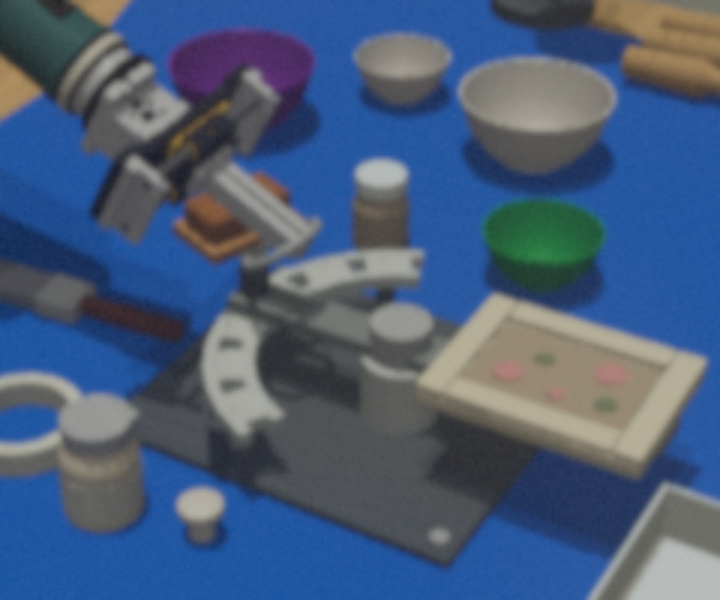

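The scene view shows the fingertips through the ring at about (290,235), with the ring resting on the tips. Joints 5 and 6 are at their limits. I check how far the pin is lifted.

Run:
```python
from h import *
s=robot.snapshot("wrist");im=s["color"]
cv2.imwrite("pics/w2.png",cv2.resize(im[130:330,200:440,::-1],None,fx=3,fy=3,interpolation=cv2.INTER_CUBIC))
p,r,o=cur();Tt=s["T_tool_cam"];z=s["range_z"]
v,u=np.mgrid[:480,:640];x=(u-s["cx"])/s["fx"];y=(v-s["cy"])/s["fy"];th=np.hypot(x,y);k=np.tan(th)/np.maximum(th,1e-9)
P=np.stack([x*k*z,y*k*z,z],-1);P[z==0]=np.nan
tl=P@Tt[:3,:3].T+Tt[:3,3];W=r.apply(tl.reshape(-1,3)).reshape(480,640,3)+p
np.save("w2.npy",W)
m=(W[...,2]>.118)&(W[...,0]>.52)&(W[...,0]<.62)&(abs(W[...,1]-.02)<.045)
vv,uu=np.nonzero(m);sel=np.random.default_rng(0).choice(len(uu),min(40,len(uu)),False)
Q=W[m];T=tl[m]
for i in sel:print(uu[i],vv[i],Q[i].round(3),T[i].round(3),im[vv[i],uu[i]])
```

```text
320 347 [0.525 0.018 0.162] [ 0.004 -0.    -0.07 ] [76 74 69]
342 284 [0.563 0.028 0.136] [ 0.009  0.01  -0.024] [96 94 89]
258 290 [ 0.57  -0.011  0.138] [ 0.004 -0.029 -0.019] [206 201 189]
385 288 [0.567 0.048 0.138] [ 0.006  0.03  -0.022] [204 200 190]
291 302 [0.546 0.006 0.145] [ 0.009 -0.012 -0.044] [95 92 88]
362 239 [0.542 0.034 0.12 ] [ 0.033  0.016 -0.036] [191 186 175]
352 233 [0.54  0.03  0.118] [ 0.036  0.012 -0.036] [122 119 112]
272 308 [ 0.581 -0.006  0.146] [-0.008 -0.024 -0.013] [204 200 188]
303 300 [0.548 0.011 0.144] [ 0.009 -0.007 -0.041] [94 92 88]
259 266 [ 0.556 -0.009  0.129] [ 0.019 -0.027 -0.027] [179 176 166]
374 235 [0.544 0.04  0.118] [ 0.034  0.022 -0.033] [109 107 100]
334 295 [0.554 0.024 0.142] [ 0.008  0.006 -0.035] [96 93 89]
289 234 [0.54  0.005 0.119] [ 0.035 -0.013 -0.036] [199 195 184]
263 251 [ 0.547 -0.006  0.124] [ 0.027 -0.024 -0.033] [210 205 195]
334 286 [0.562 0.024 0.137] [ 0.009  0.006 -0.025] [95 92 89]
320 325 [0.532 0.018 0.154] [ 0.007 -0.    -0.06 ] [67 65 59]
265 239 [ 0.545 -0.005  0.12 ] [ 0.032 -0.023 -0.033] [147 144 136]
2
[... 787 characters left out ...]
0.012  0.141] [-0.    -0.03  -0.017] [200 195 185]
333 312 [0.538 0.023 0.149] [ 0.009  0.005 -0.052] [89 86 84]
256 251 [ 0.55  -0.009  0.124] [ 0.026 -0.027 -0.031] [167 163 154]
274 305 [ 0.579 -0.004  0.145] [-0.006 -0.023 -0.015] [181 177 167]
389 288 [0.568 0.05  0.138] [ 0.005  0.032 -0.02 ] [182 177 169]
305 232 [0.54  0.012 0.118] [ 0.036 -0.006 -0.037] [106 104  99]
257 271 [ 0.559 -0.01   0.131] [ 0.016 -0.028 -0.026] [190 186 177]
384 271 [0.559 0.046 0.131] [ 0.016  0.028 -0.025] [197 191 181]
370 306 [0.578 0.042 0.145] [-0.006  0.024 -0.015] [205 199 189]
369 294 [0.575 0.042 0.14 ] [ 0.001  0.023 -0.015] [93 90 86]
331 294 [0.555 0.022 0.141] [ 0.008  0.004 -0.033] [95 91 88]
```

View pics/w2.png

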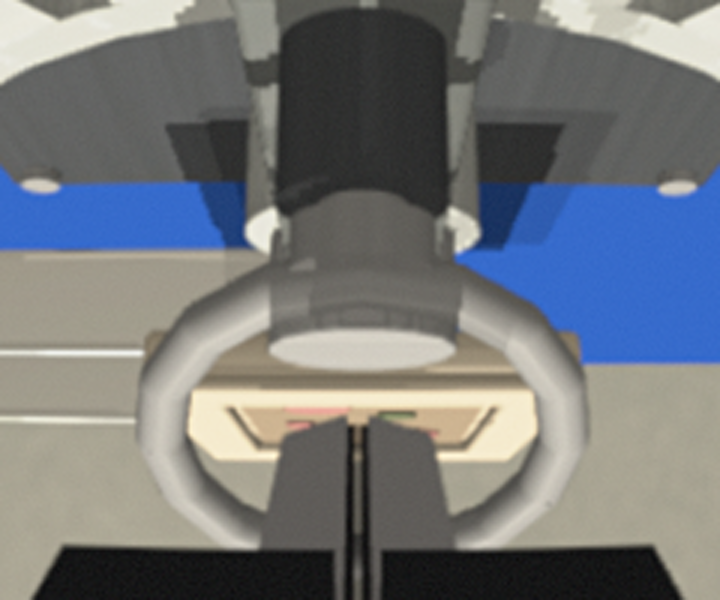

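The ring is barely lifted; the fingertips only touch under its top. A flatter tilt isn't needed, because tool and ring rise straight up together. I go back to a tilt of about 55°, clear of the joint limits, and then push in deeper.

arm_command(targets=[0,4,0,0,0,0,1,0,8,0,0,0,0,1,0,8,0,0,0,0,1,0,8,0,0,0,0,1])

```text
time: 4.2
tool_pos: [0.5883, 0.0183, 0.1325]
ee_rot: [-3.137, 0.947, -3.13]
wrist_force: [-6.3, 0.1, -6.0]
width: 0.0005
finger_force: 5.6
```

Run:
```python
from h import *
p,r,o=cur();d=r.as_matrix()[:,2];print(p,o["joint_positions"].round(3),o["wrist_force"],d,np.degrees(np.arccos(-d[2])))
O=orient(55,0);d=O.as_matrix()[:,2];C=np.array([.564,.0208,.132])
for dz in(-.002,.01,.02,.03,.04):print(dz,rel(C+.045*d+[0,0,dz],O))
W=np.load("w2.npy")
```

```text
[0.58831332 0.01833463 0.13246202] [-0.133 -0.346  2.203  0.325  0.36  -1.961] [-6.30509629  0.09364296 -5.9584658 ] [ 0.81156507  0.00500388 -0.58424062] 54.25063877616079
-0.002 (array([ 0.3, -0.7,  0.4]), array([15.6,  2.4, 26.7]))
0.01 (array([ 0.3, -0.7,  0.4]), array([ 5.9,  2.4, 19.7]))
0.02 (array([ 0.3, -0.7,  0.4]), array([-2.3,  2.4, 13.9]))
0.03 (array([ 0.3, -0.7,  0.4]), array([-10.4,   2.4,   8. ]))
0.04 (array([ 0.3, -0.7,  0.4]), array([-18.5,   2.3,   2.2]))
```

arm_command(targets=[0,0,0,6,1,2,1,0,0,0,12,2,5,1,0,0,0,14,2,12,1,0,0,0,14,2,20,1,0,0,0,14,2,26,1,0,0,0,14,2,26,1,0,0,0,6,2,20,1,0,0,0,2,2,17,1,0,0,0,-2,2,14,1,0,0,0,-2,2,14,1,0,0,0,-2,2,14,1])

```text
time: 5.3
tool_pos: [0.6016, 0.0194, 0.1271]
ee_rot: [3.141, 0.953, -3.138]
wrist_force: [-1.0, -0.0, -6.6]
width: 0.0004
finger_force: 2.9
```

```bash
cat >> h.py <<'E'
def wcloud():
    p,r,o=cur();s=robot.snapshot("wrist");Tt=s["T_tool_cam"];z=s["range_z"]
    v,u=np.mgrid[:480,:640];x=(u-s["cx"])/s["fx"];y=(v-s["cy"])/s["fy"];th=np.hypot(x,y);k=np.tan(th)/np.maximum(th,1e-9)
    P=np.stack([x*k*z,y*k*z,z],-1);P[z==0]=np.nan
    tl=P@Tt[:3,:3].T+Tt[:3,3];return r.apply(tl.reshape(-1,3)).reshape(480,640,3)+p,tl,s["color"]
from scipy.optimize import least_squares
def ringfit(phi=0,lift=.01,hub=(.668,.0207)):
    # fit arm angle phi and pin lift from the wrist view
    W,tl,c=wcloud();hub=np.array([*hub,0])
    m=((abs(tl[...,1])>.016)|(tl[...,0]>.016))&(c.max(-1)>95)&(np.ptp(c.astype(int),-1)<35);W=W[m]
    def g(x,P):
        d=np.array([np.cos(x[0]),np.sin(x[0]),0]);C=hub-.104*d+[0,0,.130+x[1]]
        z=-d*np.sin(.611)+np.array([0,0,np.cos(.611)]);q=P-C;h=q@z
        return np.hypot(np.linalg.norm(q-np.outer(h,z),axis=1)-.031,h)-.004
    x=np.array([phi,lift])
    for tol in(.014,.009,.006,.005):
        P=W[abs(g(x,W))<tol];x=least_squares(g,x,args=(P,),loss="soft_l1",f_scale=.001).x
    print("angle %.4f lift %.4f n %d med %.4f"%(*x,len(P),np.median(abs(g(x,P)))))
    return x
E
python3 - <<'E'
from h import *
p,r,o=cur();print(p,o["joint_positions"].round(3),o["wrist_force"])
ringfit(0,.005);ringfit(0,.015)
E
```

```text
[0.60160162 0.01937904 0.12708523] [-0.122 -0.299  2.187  0.332  0.321 -1.96 ] [-1.03632018 -0.04851873 -6.6025367 ]
angle 0.0229 lift 0.0060 n 5712 med 0.0007
angle 0.0237 lift 0.0133 n 5217 med 0.0013
```

arm_command(targets=[0,0,0,-3.3,0,-2.3,1,0,0,0,-6.6,0,-4.6,1,0,0,0,-9.9,0,-6.9,1,0,0,0,-13.1,0,-9.2,1,0,0,0,-14.7,0,-10.3,1,0,0,0,-14.7,0,-10.3,1,0,0,0,-14.7,0,-10.3,1])

```text
time: 6.1
tool_pos: [0.602, 0.0194, 0.1459]
ee_rot: [3.141, 0.954, -3.138]
wrist_force: [-5.7, -0.4, -7.9]
width: 0.0007
finger_force: 4.6
```

Run:
```python
from h import *
p,r,o=cur();print(p,o["joint_positions"].round(3),o["wrist_force"])
ringfit(0.02,.018);ringfit(0.02,.025)
O=orient(55,0);O2=orient(55,23)
# swing targets: finger rotates with the arm about the hub
H=np.array([.668,.0207,0])
for f in(.1,.2,.3,.4):
    A=R.from_rotvec([0,0,f]);print(f,rel(H+A.apply(p-H),A*r), rel(H+A.apply(p-H),r)[1])
```

```text
[0.60196851 0.01941408 0.14592547] [-0.122 -0.327  2.165  0.29   0.367 -1.915] [-5.6605833  -0.42941673 -7.94223395]
angle 0.0226 lift 0.0247 n 5646 med 0.0007
angle 0.0228 lift 0.0247 n 5617 med 0.0007
0.1 (array([-4.7, -0. , -3.3]), array([-0.3, -6.6,  0.3])) [-0.3 -6.6  0.3]
0.2 (array([-9.3,  0. , -6.6]), array([ -0.9, -13.1,   1.2])) [ -0.9 -13.1   1.2]
0.3 (array([-14. ,   0. ,  -9.9]), array([ -1.9, -19.4,   2.6])) [ -1.9 -19.4   2.6]
0.4 (array([-18.7,   0. , -13.3]), array([ -3.3, -25.6,   4.5])) [ -3.3 -25.6   4.5]
```

arm_command(targets=[-2.3,0,-1.6,-0.1,-3.3,0.1,1,-4.7,0,-3.3,-0.3,-6.6,0.3,1,-7,0,-5,-0.6,-9.9,0.7,1,-9.3,0,-6.6,-0.9,-13.1,1.2,1,-11.6,0,-8.2,-1.4,-16.3,1.9,1,-14,0,-9.9,-1.9,-19.4,2.6,1,-14,0,-9.9,-1.9,-19.4,2.6,1,-14,0,-9.9,-1.9,-19.4,2.6,1])

```text
time: 7.0
tool_pos: [0.6007, 0.0262, 0.1549]
ee_rot: [-3.141, 0.895, -2.874]
wrist_force: [-17.7, -1.7, -16.0]
width: 0.0009
finger_force: 12.2
```

Run:
```python
from h import *
p,r,o=cur();print(p,o["joint_positions"].round(3),o["wrist_force"])
ringfit(0.2,.024);ringfit(0.3,.024)
```

```text
[0.60067287 0.02617667 0.15491349] [-0.303 -0.295  2.087  0.735  0.678 -2.565] [-17.74554474  -1.65943056 -16.01908162]
angle 0.0192 lift 0.0350 n 5868 med 0.0007
angle 0.0193 lift 0.0350 n 5861 med 0.0007
```

Joint 6 hit its range and the tool drifted up to the pin's stop. I return to the earlier orientation and swing without turning the tool.

Run:
```python
from h import *
O=R.from_euler("xyz",[3.141,.954,-3.138])
print(rel([.602,.0194,.145],O))
```

```text
(array([12. , -3.3,  9.1]), array([ 8.1, -6.9,  5.8]))
```

arm_command(targets=[3,-1,2.3,4,-2,3,1,6,-2,4.6,7,-4,5,1,9,-3,7,8,-6,6,1,12,-3.3,9.1,8.1,-6.9,5.8,1,12,-3.3,9.1,8.1,-6.9,5.8,1])

```text
time: 7.6
tool_pos: [0.6049, 0.0198, 0.1505]
ee_rot: [3.139, 0.962, 3.141]
wrist_force: [-15.5, 0.7, -8.0]
width: 0.0002
finger_force: 8.6
```

Run:
```python
from h import *
p,r,o=cur();print(p,o["ee_rot"],o["joint_positions"].round(3),o["wrist_force"])
ringfit(0.02,.024)
for a in (0,-5,-10):
  print(a,rel(p,orient(52,a)))
```

```text
[0.60492742 0.01984164 0.15046009] [3.13932105 0.96219262 3.14103378] [-0.119 -0.326  2.159  0.282  0.363 -1.903] [-15.50967106   0.66286426  -7.98092407]
angle 0.0210 lift 0.0306 n 5705 med 0.0007
0 (array([ 0.1,  3.1, -0. ]), array([-0.1, -0.2, -0. ]))
-5 (array([4.2, 3.1, 2.9]), array([-0.1, -0.2, -0. ]))
-10 (array([8.2, 3.1, 5.9]), array([-0.1, -0.2, -0. ]))
```

arm_command(targets=[0,0,0,2.6,0,0.6,1,0,0,0,5.2,0,1.2,1,0,0,0,5.2,-4,1.2,1,0,0,0,5,-8,1.4,1,0,0,0,4.7,-12,1.8,1,0,0,0,4.2,-16,2.6,1,0,0,0,3.6,-20,3.5,1,0,0,0,2.9,-24,4.5,1,0,0,0,2.9,-24,4.5,1,0,0,0,2.9,-24,4.5,1])

```text
time: 8.65
tool_pos: [0.6077, -0.0059, 0.1464]
ee_rot: [3.141, 0.964, 3.141]
wrist_force: [-15.7, -3.3, -7.4]
width: 0.0009
finger_force: 8.0
```

Run:
```python
from h import *
p,r,o=cur();print(p,o["ee_rot"],o["joint_positions"].round(3),o["wrist_force"])
ringfit(0.2,.024);ringfit(0.3,.024)
```

```text
[ 0.60767606 -0.00592892  0.14644453] [3.14080679 0.964312   3.14089192] [-0.197 -0.314  2.161  0.456  0.374 -2.111] [-15.68946072  -3.28864601  -7.35590811]
angle 0.3113 lift 0.0269 n 5489 med 0.0006
angle 0.3112 lift 0.0269 n 5499 med 0.0006
```

arm_command(targets=[0,0,0,0.5,-3,-0.7,1,0,0,0,0.5,-6,-0.7,1,0,0,0,0.5,-9,-0.7,1,0,0,0,0.5,-9,-0.7,1,0,0,0,0.5,-9,-0.7,1])

```text
time: 9.25
tool_pos: [0.6096, -0.0158, 0.1511]
ee_rot: [-3.141, 0.973, 3.14]
wrist_force: [-5.1, -3.0, -9.3]
width: 0.0002
finger_force: 5.1
```

Run:
```python
from h import *
p,r,o=cur();print(p,o["ee_rot"],o["joint_positions"].round(3),o["wrist_force"])
ringfit(0.4,.024)
W=cloud(s:=robot.snapshot("top"));c=s["color"]
m=np.zeros((480,640),bool);m[110:200,290:380]=1
m&=(W[...,2]>.085)&(W[...,2]<.11)&(W[...,0]>.705)
print("panel",cv2.minAreaRect(W[m][:,:2].astype(np.float32)))
q=W[m][:,:2].mean(0)-[.668,.0207];print("panel dir",np.arctan2(q[1],q[0]))
W0=np.load("top0.npy");m0=np.zeros((480,640),bool);m0[110:200,290:380]=1;m0&=(W0[...,2]>.085)&(W0[...,2]<.11)&(W0[...,0]>.705)
q=W0[m0][:,:2].mean(0)-[.668,.0207];print("panel dir0",np.arctan2(q[1],q[0]),cv2.minAreaRect(W0[m0][:,:2].astype(np.float32)))
```

```text
[ 0.60961807 -0.01582381  0.15106442] [-3.14118346  0.97305496  3.13965022] [-0.225 -0.316  2.158  0.51   0.383 -2.177] [-5.13148237 -3.01635506 -9.32762461]
angle 0.4106 lift 0.0307 n 5320 med 0.0006
panel ((0.7902796864509583, 0.0701407939195633), (0.17361141741275787, 0.13098789751529694), 21.93356704711914)
panel dir 0.36262746176727334
panel dir0 -0.0018107402443082517 ((0.7974740266799927, 0.0204402357339859), (0.12983328104019165, 0.17593540251255035), 89.66434478759766)
```

arm_command(targets=[0,0,0,0,-1,0,1,0,0,0,3.3,-1,2.2,1,0,0,0,6.6,-1,4.5,1,0,0,0,9.9,-1,6.8,1,0,0,0,13.2,-1,9,1,0,0,0,13.2,-1,9,1,0,0,0,13.2,-1,9,1])

```text
time: 10.05
tool_pos: [0.6101, -0.0167, 0.136]
ee_rot: [-3.141, 0.975, 3.139]
wrist_force: [-6.9, -1.6, -6.8]
width: 0.0003
finger_force: 4.6
```

Run:
```python
from h import *
p,r,o=cur();print(p,o["ee_rot"],o["joint_positions"].round(3),o["wrist_force"])
ringfit(0.4,.014)
```

```text
[ 0.61011    -0.01674819  0.13595542] [-3.14142113  0.97473851  3.13929067] [-0.228 -0.292  2.176  0.574  0.347 -2.246] [-6.91958913 -1.60943079 -6.78364612]
angle 0.4218 lift 0.0157 n 5421 med 0.0006
```

arm_command(targets=[0,0,0,2.5,0,1.7,1,0,0,0,5,0,3.4,1,0,0,0,7.5,0,5.1,1,0,0,0,10,0,6.8,1,0,0,0,12.5,0,8.5,1,0,0,0,14,0,9.5,1,0,0,0,14,0,9.5,1])

```text
time: 10.8
tool_pos: [0.6108, -0.0174, 0.1204]
ee_rot: [-3.14, 0.978, 3.139]
wrist_force: [-7.6, -1.6, -4.7]
width: 0.0005
finger_force: 4.3
```

Run:
```python
from h import *
p,r,o=cur();print(p,o["ee_rot"],o["joint_positions"].round(3),o["wrist_force"])
x=ringfit(0.42,.005)
C=np.array([.668-.104*np.cos(x[0]),.0207-.104*np.sin(x[0]),.130+x[1]]);print("ring in tool",r.inv().apply(C-p)*1000, "axis",r.inv().apply([-.574*np.cos(x[0]),-.574*np.sin(x[0]),.819]))
```

```text
[ 0.61081836 -0.0173625   0.12042198] [-3.14013904  0.97750364  3.13906413] [-0.228 -0.264  2.193  0.653  0.307 -2.329] [-7.64975607 -1.62696321 -4.72902708]
angle 0.4283 lift 0.0004 n 5497 med 0.0006
ring in tool [ 12.66119212  -5.27764091 -36.57779348] axis [-0.38744003 -0.24100202 -0.88996924]
```

arm_command(targets=[0,0,0,3,-1,0.5,1,0,0,0,6,-2,1,1,0,0,0,9,-3,1,1,0,0,0,11,-4,1,1,0,0,0,11,-4,1,1,0,0,0,11,-4,1,1])

```text
time: 11.45
tool_pos: [0.6052, -0.0207, 0.1102]
ee_rot: [3.141, 0.976, 3.138]
wrist_force: [0.3, -0.4, -0.5]
width: 0.0005
finger_force: 0.0
```

Run:
```python
from h import *
p,r,o=cur();print(p,o["ee_rot"],o["joint_positions"].round(3),o["wrist_force"])
x=ringfit(0.42,.002)
C=np.array([.668-.104*np.cos(x[0]),.0207-.104*np.sin(x[0]),.130+x[1]]);print("ring in tool",r.inv().apply(C-p)*1000, "axis",r.inv().apply([-.574*np.cos(x[0]),-.574*np.sin(x[0]),.819]))
```

```text
[ 0.60522244 -0.02069837  0.1101781 ] [3.14075683 0.97592464 3.13824178] [-0.244 -0.261  2.214  0.732  0.301 -2.417] [ 0.32296307 -0.37772362 -0.50440223]
angle 0.4339 lift 0.0002 n 4293 med 0.0007
ring in tool [  1.07492835  -2.40263994 -37.39915215] axis [-0.38690966 -0.24233647 -0.8898376 ]
```

arm_command(targets=[0,0,0,0,-1,-7,1,0,4,0,1.5,-2,-14,1,0,8,0,2.5,-2,-20,1,0,12,0,2.5,-2,-26,1,0,16,0,2,-2,-32,1,0,20,0,0,-2,-38,1,0,20,0,-3.5,-2,-47,1,0,20,0,-7,-2,-56,1,0,20,0,-14,-2,-75,1,0,20,0,-21,-2,-94,1,0,20,0,-28,-2,-113,1,0,20,0,-35,-2,-132,1,0,20,0,-45,-2,-160,1,0,20,0,-45,-2,-160,1])

```text
time: 12.9
tool_pos: [0.4975, -0.0226, 0.2407]
ee_rot: [-3.14, 0.634, 3.14]
wrist_force: [0.6, -0.2, 0.0]
width: 0.0006
finger_force: 0.0
```

Run:
```python
from h import *
p,r,o=cur();print(p,o["ee_rot"],o["joint_positions"].round(3),o["wrist_force"])
x=ringfit(0.42,.002)
W,tl,c=wcloud();cv2.imwrite("pics/w3.png",c[...,::-1])
s=robot.snapshot("top");W=cloud(s);m=np.zeros((480,640),bool);m[110:200,290:380]=1
m&=(W[...,2]>.085)&(W[...,2]<.11)&(W[...,0]>.705)
print("panel",cv2.minAreaRect(W[m][:,:2].astype(np.float32)))
cv2.imwrite("pics/t3.png",s["color"][...,::-1])
```

```text
[ 0.49751804 -0.02255102  0.24068189] [-3.14027911  0.63370196  3.13964806] [-0.271 -0.523  1.931  0.174  1.123 -1.865] [ 0.58442714 -0.21251437  0.02952499]
angle 0.4295 lift 0.0005 n 1786 med 0.0006
panel ((0.7862820029258728, 0.07149440050125122), (0.17687737941741943, 0.13049691915512085), 22.764358520507812)
```

View pics/w3.png

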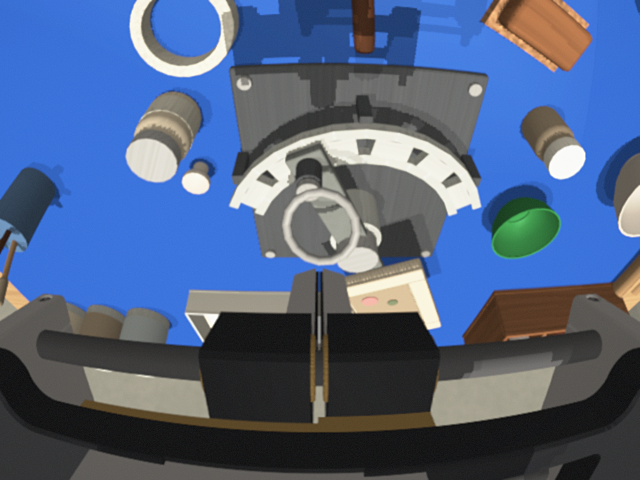

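View pics/t3.png

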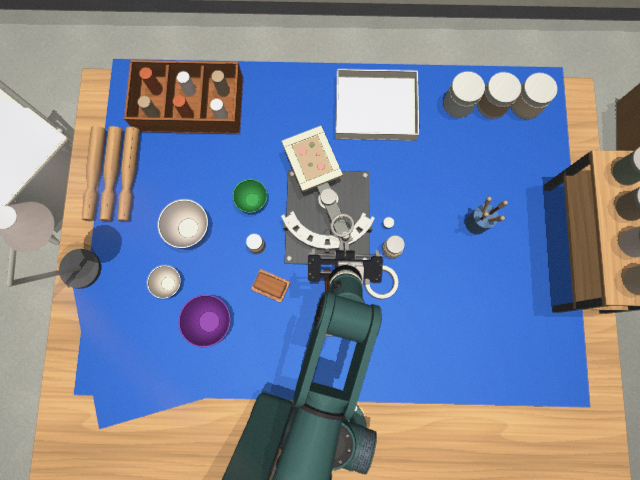

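The wrist view shows the ring free at (320,228), with the pin down in the hole right of the middle one. The top view shows the panel at (311,158), turned about 23° (0.40 rad) towards the bowl, and every other object in its place.

```bash
python3 -c "
from bench import robot
print(robot.close_job())"
```

```text
the job is handed in; nothing more can be done
None
```

The job is handed in: the panel sits one hole (0.40 rad) nearer the bowl with the pin fully down, the finger is out of the ring, and the other things on the table look undisturbed. During the swing, joint 6 hit its range limit and the tool briefly pushed the pin against its upper stop with about 24 N; I backed off and carried on.

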